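# Close and lock the retaining plate of a shaker rack

### The arm

A 6-joint arm with a two-finger parallel gripper is mounted at the origin on a cart in front of the work surface, level with it; the furniture and walls round the work are solid. World frame = base frame: x ahead of the robot, y to its left, z up, the work surface at z = 0. Lengths are in m, angles in rad, forces in N, time in s.
With the tool pointing down it reaches from about 0.375 to 0.9 m from the base axis. Payload 3.1 kg.
Tool frame: the origin (TCP) lies between the finger pads, 19 mm behind the fingertips; this is the grasp point; z points along the fingers, y is the line along which they close (so a half turn about z gives the same grasp; the last joint's range is limited). The gripper opens to 87 mm and grips with 3 to 60 N. Pads are 19 mm wide; open, the fingers measure 117 mm over their backs; the gripper's body (75 mm by 190 mm) begins 51 mm behind the grasp point.
Start: joints at [-1.367, 0.527, 1.433, -0, 1.181, -0.178], TCP at [0.233, -0.58, 0.241] pointing down, gripper open.
Joint ranges: [-3.08, 3.08], [-0.75, 2.2], [0.22, 2.44], [-1.43, 4.57], [0, 2.65], [-2.85, 2.85]. Speed limits (rad/s): [2.79, 2.79, 3.14, 3.14, 3.14, 3.14].

### API

Orientations are given as a unit quaternion [x, y, z, w].
In Python, from rig import get_obs, camera, hand_in gives the robot as it stands.
- The arm moves only by the shell command python3 -m pendant 'ROWS' [FORCE]. ROWS is JSON, a list that holds one entry, the list of rows, each a list of 7 numbers: the shift along the tool's x, y, z in m, then the turn, a rotation vector about the tool's x, y, z in degrees, then the opening, from 0 (shut) to 1 (fully open). In form: [[[x, y, z, ax, ay, az, fingers], ...]]. A call has exactly 5 rows; each row shifts and turns the commanded pose from where the row before left it, along the tool's axes as they then stand; what a row does not reach is not made up. A row lasts 1/8 s, in which the tool goes at most 62.5 mm and 10.7 degrees, less where a joint would pass 70% of its speed; a pose out of reach is approached as far as the arm can. A call with a gripper value outside its range is refused whole. The fingers move at their own pace and stop on an object; FORCE is the grip in N (left out, the last holds). Time passes only in rows, so rows that do not move let the fingers close, or fill a call up. It gives the time, the measured TCP pose, the force, the opening and the grip force at its end, in the units of the state.
- get_obs(): the state, without advancing time (a new reading comes with each control period).
- camera(name): name is "scene" or "top" or "wrist"; returns a dict with "img" (420x560x3 uint8, red, green, blue), "intrinsics" (3x3 intrinsics, pixels), "k1" (the pictures are not rectified: a ray, as slopes to the right and down, at radius r is drawn at 1 + k1 r^2 times it, then the intrinsics apply), "R" (3x3) and "t" (3): a world point X has camera coordinates R X + t; the wrist camera has in their place "T_tool_cam" (4x4, takes a point from camera to tool coordinates, whose origin is the TCP and whose axes are the flange's). Camera axes: x right, y down, z forward; pixel columns grow to the right and rows downward; lengths in m; the calibration is good to about 2 mm. A picture is of the moment at which its call begins: read the wrist's pose just before it. There is no depth.
- hand_in(): hands the job in; it is judged then, once.
The state is a dict: "time": time; "q": joint angles; "joint_velocities": joint speeds; "joint_torque": joint torques, N m; "position": TCP position; "tool_rot": TCP orientation; "ft_force": force on the tool from outside, world axes, zero at the start; "moment": the same for the moment, N m; "grip_width": finger opening in m; "grip_force": force on a finger pad.
Only numpy, scipy, OpenCV 4.12 (cv2) and the standard library are available. Lean on these libraries where they do the work, as an engineer would, in place of code of your own. Each camera call takes 0.05 s, during which the arm holds its last target. There are 200 camera calls.

### The job

The shaker is about to run and the vials must not jump out of its rack. First push the blue retaining plate round on its corner pivot until it lies flush over the rack, then take the red-knobbed locking pin from its parking tab and drop it through the hole at the plate's free corner into the post underneath, fully home. Do not knock the vials, and leave the other things on the bench where they are.

Things in the scene. Friction and masses are not known exactly. Their poses are not given: they have to be found in the camera images.
- shaker: White orbital shaker (150 x 200 mm) with a 100 x 150 mm vial rack fixed on top; cannot move. Origin: centre of its underside on the bench; x to its back, away from its control panel, y to its left, z up; the rack is centred on it, long side along y. Mm in this frame: posts at (+-38, +-63), tops z 143.5; the 22 mm square one at (-38, -63) is the lock post; wells at x +-17, y +-14 and +-42.
- retainer (a joint): Turn of the blue plate, rad: 0 = flush (its outline and the rack's coincide, its hole is over the lock post's), growing as it opens, clockwise from above. Travel -0.5 to 1.8, no stop or catch at 0; starts at 1.0 to 1.6. Stays where left; about 1 N at the free corner turns it.
- pivot (a point): Axis of the plate's pivot screw (head 15 mm wide, 8 mm high, on the plate) over the back left post, at the plate's underside, z 145 mm; fixed. The plate is flat, 100 x 150 x 8 mm, top z 153, 6 mm above the vial caps, too wide to grip. In axes turning with it (the shaker's at joint 0), from this point it covers x -88 to +12, y -138 to +12 mm.
- push_corner (a point): Free corner of the blue plate, diagonally across from the pivot, at half its thickness; at (-88, -138) mm in the plate's axes. To close the plate push its edge x = -88 mm, the 150 mm long one, near this corner, towards the plate's +x, following the arc; the space outside that edge is free.
- retainer_hole (a point): Centre of the plate's 12 mm wide through hole beside the free corner, at its top face; at (-76, -126) mm in the plate's axes.
- lock_socket (a point): Mouth of the vertical 10 mm wide, 25 mm deep hole in the lock post's top (z 143.5 mm), 1.5 mm below the plate and hidden by it; fixed to the shaker.
- parking (a point): Mouth of the 10 mm wide through hole that the pin is parked in, in the top (z 108 mm) of an 8 mm thick, 34 mm wide tab sticking out of the rack's right end; at (0, -108) mm in the shaker's frame.
- pin: Locking pin, upright, 66 mm long, about 40 g: steel shank 8 mm thick, 30 mm long, its last 8 mm tapered to 2.4 mm; flange 20 mm wide, 3 mm thick; red ribbed knob 18 mm wide, 33 mm high. Origin: the tip's end, z up the pin. Parked, the flange rests on the tab and the tip is at z 78 mm; fully home in the lock post, the flange rests on the plate and the tip is at z 123 mm.
- pin_knob (a point): Point on the pin's axis in the knob, 54 mm above the tip, 24 mm above the flange's underside: a TCP here leaves the fingertips just above the flange.
- vial_1: Loose white-capped vial, 20 mm wide, 77 mm tall, standing in the rack (front right well, -17, -42 mm in the shaker's frame); origin at its foot.
- vial_2: Loose white-capped vial, 20 mm wide, 77 mm tall, standing in the rack (back right well, 17, -42 mm in the shaker's frame); origin at its foot.
- vial_3: Loose white-capped vial, 20 mm wide, 77 mm tall, standing in the rack (second from right, front well, -17, -14 mm in the shaker's frame); origin at its foot.
- vial_4: Loose white-capped vial, 20 mm wide, 77 mm tall, standing in the rack (second from left, front well, -17, 14 mm in the shaker's frame); origin at its foot.
- vial_5: Loose white-capped vial, 20 mm wide, 77 mm tall, standing in the rack (second from left, back well, 17, 14 mm in the shaker's frame); origin at its foot.
- vial_6: Loose white-capped vial, 20 mm wide, 77 mm tall, standing in the rack (back left well, 17, 42 mm in the shaker's frame); origin at its foot.
- pen: Blue pen lying on the dark log book to the right, 134 mm long; a bystander. Origin: centre of its underside.
- tweezers: Flat steel tweezers, 118 mm long, lying at the left; a bystander. Origin: centre of its underside.
- flask: Small stoppered flask, 55 mm wide, 71 mm high, at the left; a bystander. Origin: centre of its underside.
- timer: Blue-ended sand timer, 34 mm wide, 95 mm high, at the back left; a bystander. Origin: centre of its underside.
- dish: Small porcelain dish, 49 mm wide, 21 mm high, at the left; a bystander. Origin: centre of its underside.

How it is judged:
On the way, in this order (a step that is already met when the one before it is completed fails the run):
1. the plate has been swung over the rack (within 0.12 rad of flush) while the pin is still parked (value of joint retainer between -0.12 and 0.12 rad and distance of pin from where it was at the start of the episode below 0.012 m), for 0.2 s.
2. the pin has been lifted out of its parking hole (height (world z) of pin above 0.112 m), for 0.1 s.
At the end, for the whole second after the job is handed in: The plate is flush over the rack (within 0.05 rad), the pin stands upright (within 0.12 rad) in the lock post's hole, within 4 mm of its axis, fully home (tip at most 5 mm above its seated height), released and at rest, and every vial stands within 12 mm of where it was (value of joint retainer between -0.05 and 0.05 rad and horizontal distance between pin and lock_socket below 0.004 m and height (world z) of pin between 0.115 and 0.128 m and angle between pin's own z axis and vertical below 0.12 rad and linear speed of pin below 0.02 m/s and distance of each of vial_1, vial_2, vial_3, vial_4, vial_5, vial_6 from where it was at the start of the episode below 0.012 m); the robot touches nothing.
It fails at once if a vial is hit by the robot (over 3 N) or shifted by more than 20 mm (contact force between any of the arm, the fingers and vial_1 above 3 N or distance of any of vial_1, vial_2, vial_3, vial_4, vial_5, vial_6 from where it was at the start of the episode above 0.02 m or contact force between any of the arm, the fingers and vial_2 above 3 N or contact force between any of the arm, the fingers and vial_3 above 3 N or contact force between any of the arm, the fingers and vial_4 above 3 N or contact force between any of the arm, the fingers and vial_5 above 3 N or contact force between any of the arm, the fingers and vial_6 above 3 N).
It fails at once if another thing on the bench is moved by more than 20 mm (distance of any of pen, tweezers, flask, timer, dish from where it was at the start of the episode above 0.02 m).
It also fails if it takes over 58 s, if anything falls off the work surface, if the arm or the gripper's body presses on something with over 40 N, if the wrist force passes 120 N, or if a joint passes its speed limit or range.

## Working session

There is one attempt and no reset: what is moved stays moved. The work goes in short steps, Python scripts to look and compute and a shell command to move; the robot and the scene stay as the last step left them, time stands still between calls to the robot, and variables do not carry over. Pictures are saved under pics/ and viewed, at most 13 in all, crops included, and the job is handed in when it is done.

```bash
ls; mkdir -p pics
python3 - <<'E'
from rig import get_obs,camera
import cv2,pickle
o=get_obs();print(o)
for n in ["scene","top"]:
    c=camera(n);pickle.dump(c,open(f"pics/{n}0.pkl","wb"))
    cv2.imwrite(f"pics/{n}0.png",cv2.resize(c["img"][:,:,::-1],(800,600),interpolation=cv2.INTER_CUBIC))
    print(n,c["intrinsics"],c["k1"],c["R"],c["t"])
E
```

```text
pics
{'time': 0.0, 'q': array([-1.36649630e+00,  5.28478486e-01,  1.43391233e+00, -4.46438216e-05,
        1.18137793e+00, -1.78507302e-01]), 'joint_velocities': array([ 0.00117472,  0.00062654,  0.00190348, -0.0029579 ,  0.00133562,
        0.00048687]), 'joint_torque': array([ 2.66355328e-04, -4.40044105e+01, -1.76593941e+01,  6.31426298e-02,
        5.84447093e-02, -1.88136701e-04]), 'position': array([ 0.23332214, -0.57906444,  0.24026083]), 'tool_rot': array([ 9.81735975e-01,  1.90245344e-01, -3.46711464e-05, -1.08768762e-03]), 'ft_force': array([ 0.42469389, -0.42655837,  0.85630474]), 'moment': array([-0.02048185,  0.02800671,  0.01864647]), 'grip_force': 0.0, 'grip_width': 0.08692639041244797}
scene [[467.38742824   0.         269.30570279]
 [  0.         467.38742824 214.72954793]
 [  0.           0.           1.        ]] -0.011076424566796072 [[-0.83931682 -0.54356934  0.00892502]
 [-0.38737576  0.5864611  -0.71133916]
 [ 0.38142798 -0.60049626 -0.70279225]] [0.50900843 0.26262465 1.53135104]
top [[520.59442817   0.         281.38037707]
 [  0.         520.59442817 206.13843599]
 [  0.           0.           1.        ]] -0.014375933851332274 [[ 0.46925424 -0.88305614 -0.00350939]
 [-0.80106763 -0.42400663 -0.4225033 ]
 [ 0.37160613  0.20107272 -0.90635459]] [-0.20962607  0.5126684   1.89783205]
```

View pics/scene0.png

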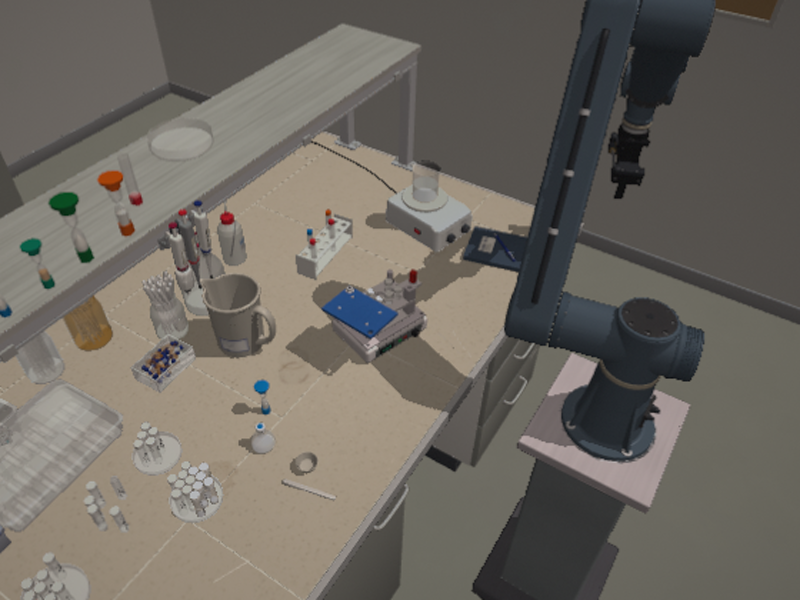

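View pics/top0.png

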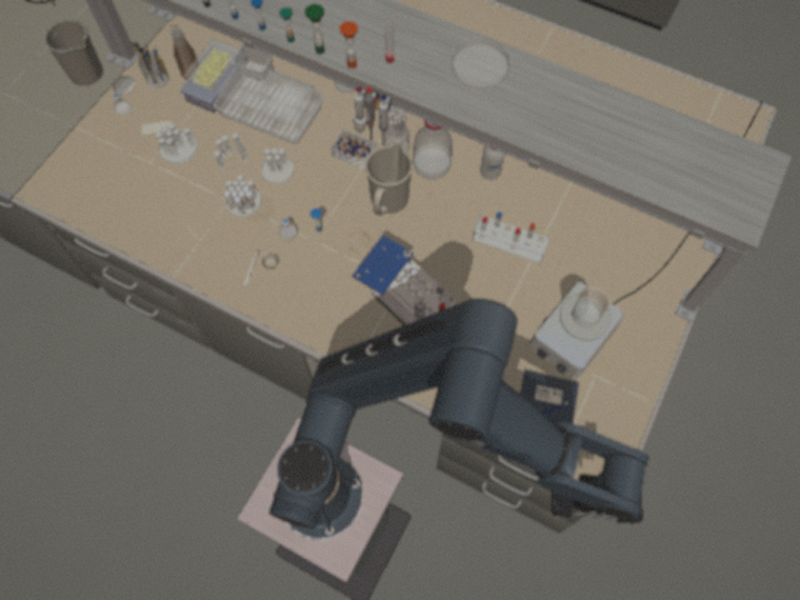

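The scene view shows the shaker around (378,320), with the blue plate open at (360,312) and the red knob at (412,277). In the top view the plate is at (383,263) and the knob at (442,307), near the arm. I'll enlarge both.

Run:
```python
import cv2,pickle,numpy as np
a=pickle.load(open("pics/scene0.pkl","rb"))["img"][180:260,215:305,::-1]
b=pickle.load(open("pics/top0.pkl","rb"))["img"][155:235,240:330,::-1]
f=lambda i:cv2.resize(i,None,fx=6.5,fy=6.5,interpolation=cv2.INTER_CUBIC)
cv2.imwrite("pics/cropa.png",f(a));cv2.imwrite("pics/cropb.png",f(b))
```

```text
(no output)
```

View pics/cropa.png

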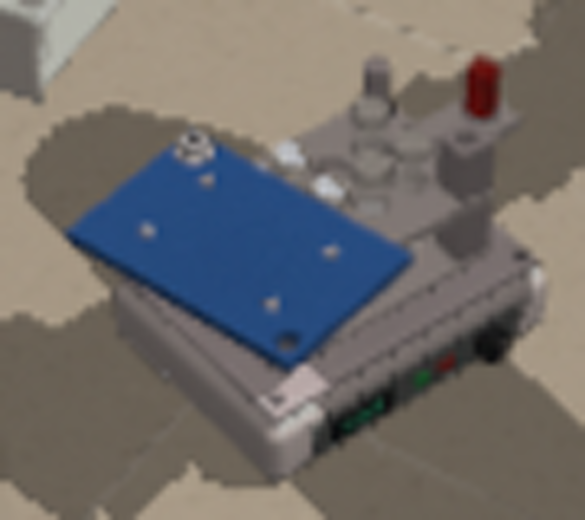

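View pics/cropb.png

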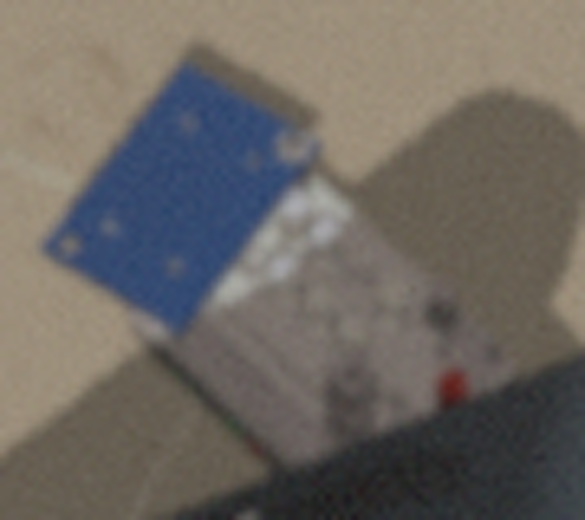

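Scene crop: pivot screw (195,147), hole (288,342), free corner (290,367), other corners (68,235) and (412,260), knob top (484,62). Top crop: pivot (295,146), hole (70,245), corners (42,248), (190,65), (182,332), knob (453,385). I'll fit the shaker's pose and the joint angle to these.

```bash
cat > h.py <<'E'
import numpy as np,pickle
from scipy.optimize import least_squares
from scipy.spatial.transform import Rotation as Ro
def proj(c,X,R=None,t=None):
    R=c["R"] if R is None else R; t=c["t"] if t is None else t
    X=np.atleast_2d(X)@R.T+t; s=X[:,:2]/X[:,2:]; s=s*(1+c["k1"]*(s**2).sum(1,keepdims=True))
    K=c["intrinsics"]; return s*[K[0,0],K[1,1]]+K[:2,2]
def rz(a): return np.array([[np.cos(a),-np.sin(a)],[np.sin(a),np.cos(a)]])
def sh(p,P):  # shaker-frame mm -> world m ; p=x,y,yaw
    P=np.atleast_2d(P).astype(float)/1e3; o=P.copy(); o[:,:2]=P[:,:2]@rz(p[2]).T+p[:2]; return o
def pl(p,th,P): # plate axes mm (z absolute) -> world
    P=np.atleast_2d(P).astype(float).copy(); P[:,:2]=P[:,:2]@rz(-th).T+[38,63]; return sh(p,P)
E
python3 - <<'E'
from h import *
S=pickle.load(open("pics/scene0.pkl","rb"));T=pickle.load(open("pics/top0.pkl","rb"))
uc=lambda P,o:(np.array(P)+.5)/6.5-.5+o
plate=[[0,0,161],[-76,-126,153],[-88,-138,153],[-88,12,153],[12,-138,153]]
us=uc([[195,142],[288,342],[290,362],[68,234],[412,260],[484,62]],[215,180])
ut=uc([[295,146],[70,245],[42,248],[190,65],[182,332],[453,382]],[240,155])
f=lambda v:np.concatenate([(proj(c,np.vstack([pl(v[:3],v[3],plate),sh(v[:3],[[0,-108,144]])]))-u) for c,u in((S,us),(T,ut))])
best=min((least_squares(lambda v:f(v).ravel(),[.6,0,y,1.3],loss='soft_l1') for y in np.arange(-3,3,.7)),key=lambda r:r.cost)
v=best.x;print(v,best.cost);print(f(v).round(2))
np.save("v.npy",v)
for n,P in (("push",pl(v[:3],v[3],[-88,-138,149])),("lock",sh(v[:3],[-38,-63,143.5])),("park",sh(v[:3],[0,-108,108])),("pivot",sh(v[:3],[38,63,145]))): print(n,P.round(4), np.hypot(*P[0,:2]).round(3))
E
```

```text
[ 0.59372735  0.04382197 -0.30446747  1.36905111] 3.1534351776656493
[[ 0.21 -0.91]
 [-0.05 -0.79]
 [ 0.13 -0.05]
 [-0.04 -1.09]
 [ 0.48 -1.36]
 [ 0.11  0.02]
 [-0.33 -0.5 ]
 [-0.5  -0.33]
 [-0.56 -0.02]
 [-1.12 -0.3 ]
 [-0.57  0.22]
 [ 0.09  0.02]]
push [[0.5206 0.1942 0.149 ]] 0.556
lock [[ 0.5386 -0.0049  0.1435]] 0.539
park [[ 0.5614 -0.0592  0.108 ]] 0.564
pivot [[0.6489 0.0925 0.145 ]] 0.655
```

```bash
cat >> h.py <<'E'
def rel(o,xyz,yaw):
    """turn about tool z first (deg), then shift in turned tool axes (tool straight down); also rows needed"""
    R=Ro.from_quat(o["tool_rot"]); x=R.as_matrix()[:,0]; y0=np.arctan2(x[1],x[0])
    G=Ro.from_euler("z",yaw)*Ro.from_euler("x",np.pi)
    rv=(R.inv()*G).as_rotvec(degrees=True); d=G.inv().apply(np.array(xyz)-o["position"])
    return "turn(tool)",rv.round(2),"then shift mm",(d*1e3).round(1)
E
python3 - <<'E'
from h import *; from rig import get_obs
v=np.load("v.npy");p=v[:3];th=v[3];o=get_obs()
P=pl(p,th,[-88-15-25,-126,240])[0];print(P,rel(o,P,p[2]-th+np.pi/2))
# per-row arc, 3deg, tool at (-103,-126) plate axes; tool y=plate x, tool x = plate y
a=np.radians(3);q=np.array([-103,-126]);print("chord plate axes mm",rz(a)@q-q)
T=pickle.load(open("pics/top0.pkl","rb"))
for n,u,z in(("timer",(317,222),.03),("flask",(288,232),.03),("dish",(270,261),.01)):
    u=np.array(u)*.7; print(n,least_squares(lambda w:proj(T,[w[0],w[1],z])[0]-u,[.6,.3]).x.round(3))
E
```

```text
[0.53665559 0.23277809 0.24      ] ('turn(tool)', array([-1.100e-01,  1.000e-02,  2.782e+01]), 'then shift mm', array([ 2.184e+02, -8.387e+02,  4.000e-01]))
chord plate axes mm [ 6.73548841 -5.21792487]
timer [0.677 0.407]
flask [0.608 0.466]
dish [0.508 0.469]
```

```bash
python3 -m pendant '[[[0,0,0,0,0,5.56,0],[0,0,0,0,0,5.56,0],[0,0,0,0,0,5.56,0],[0,0,0,0,0,5.56,0],[0,0,0,0,0,5.56,0]]]' 20 
for k in 1; do python3 -m pendant '[[[0.011,-0.042,0,0,0,0,0],[0.011,-0.042,0,0,0,0,0],[0.011,-0.042,0,0,0,0,0],[0.011,-0.042,0,0,0,0,0],[0.011,-0.042,0,0,0,0,0]]]'
python3 -m pendant '[[[0.011,-0.042,0,0,0,0,0],[0.011,-0.042,0,0,0,0,0],[0.011,-0.042,0,0,0,0,0],[0.011,-0.042,0,0,0,0,0],[0.011,-0.042,0,0,0,0,0]]]'
python3 -m pendant '[[[0.011,-0.042,0,0,0,0,0],[0.011,-0.042,0,0,0,0,0],[0.011,-0.042,0,0,0,0,0],[0.011,-0.042,0,0,0,0,0],[0.011,-0.042,0,0,0,0,0]]]'
done
python3 - <<'E'
from h import *; from rig import get_obs,camera
import cv2
o=get_obs();c=camera("wrist");pickle.dump((o,c),open("pics/w1.pkl","wb"))
v=np.load("v.npy");p=v[:3];th=v[3]
cv2.imwrite("pics/w1.png",cv2.resize(c["img"][:,:,::-1],(800,600),interpolation=cv2.INTER_CUBIC))
print(o["time"],o["position"],rel(o,pl(p,th,[-128,-126,154])[0],p[2]-th+np.pi/2)); print(c["T_tool_cam"],c["intrinsics"],c["k1"])
E
```

```text
time: 0.72
position: [0.2334, -0.5793, 0.2407]
tool_rot: [0.999, -0.053, -0.0, -0.001]
ft_force: [-0.3, -0.5, 0.2]
grip_width: 0.0447
grip_force: 0.0
time: 1.35
position: [0.3099, -0.3749, 0.241]
tool_rot: [0.999, -0.051, -0.0, -0.0]
ft_force: [0.5, -0.3, -0.4]
grip_width: 0.0014
grip_force: 0.0
time: 1.98
position: [0.386, -0.1717, 0.2411]
tool_rot: [0.999, -0.051, -0.0, -0.0]
ft_force: [0.3, -0.0, -0.7]
grip_width: 0.0004
grip_force: 0.0
time: 2.6
position: [0.4622, 0.0315, 0.2411]
tool_rot: [0.999, -0.051, -0.0, 0.0]
ft_force: [0.1, -0.8, 0.1]
grip_width: 0.0003
grip_force: 0.0
2.6 [0.46216695 0.03154571 0.24108597] ('turn(tool)', array([0.  , 0.02, 0.02]), 'then shift mm', array([  53.5, -207.8,   87.1]))
[[-4.95885817e-04 -9.69468447e-01 -2.45215589e-01  6.70919755e-02]
 [ 9.99998840e-01 -8.33871506e-04  1.27449838e-03 -2.05046851e-04]
 [-1.44006426e-03 -2.45214673e-01  9.69467736e-01 -1.42915052e-01]
 [ 0.00000000e+00  0.00000000e+00  0.00000000e+00  1.00000000e+00]] [[314.9140531    0.         279.58935437]
 [  0.         314.9140531  210.18808094]
 [  0.           0.           1.        ]] -0.07394855556850971
```

View pics/w1.png

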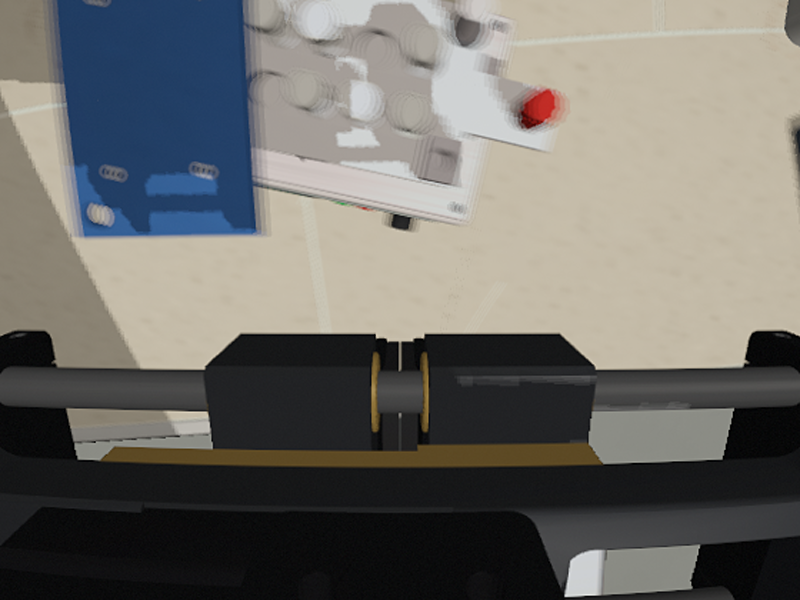

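The wrist view, blurred by motion, shows the open plate at left with its hole at (100,214), the lock post at (438,160) and the red knob at (540,108). All match the fit. I'll move on to the push position.

```bash
python3 -m pendant '[[[0.0107,-0.0416,0,0,0,0,0],[0.0107,-0.0416,0,0,0,0,0],[0.0107,-0.0416,0,0,0,0,0],[0.0107,-0.0416,0,0,0,0,0],[0.0107,-0.0416,0,0,0,0,0]]]'
python3 -m pendant '[[[0,0,0.017,0,0,0,0],[0,0,0.018,0,0,0,0],[0,0,0.018,0,0,0,0],[0,0,0.018,0,0,0,0],[0,0,0.016,0,0,0,0]]]'
python3 - <<'E'
from h import *; from rig import get_obs,camera
import cv2
o=get_obs();c=camera("wrist");pickle.dump((o,c),open("pics/w2.pkl","wb"))
v=np.load("v.npy");p=v[:3];th=v[3]
cv2.imwrite("pics/w2.png",cv2.resize(c["img"][:,:,::-1],(800,600),interpolation=cv2.INTER_CUBIC))
print(o["time"],o["position"],rel(o,pl(p,th,[-103,-126,154])[0],p[2]-th+np.pi/2))
E
```

```text
time: 3.28
position: [0.5366, 0.2326, 0.2409]
tool_rot: [0.999, -0.051, -0.0, 0.0]
ft_force: [1.2, 0.3, -0.9]
grip_width: 0.0007
grip_force: 0.0
time: 3.9
position: [0.5361, 0.2313, 0.1531]
tool_rot: [0.999, -0.051, -0.001, 0.0]
ft_force: [0.2, -0.5, -0.8]
grip_width: 0.0004
grip_force: 0.0
3.9 [0.5361387  0.2312992  0.15314488] ('turn(tool)', array([0.02, 0.06, 0.02]), 'then shift mm', array([ 0.4, 23.5, -0.9]))
```

View pics/w2.png

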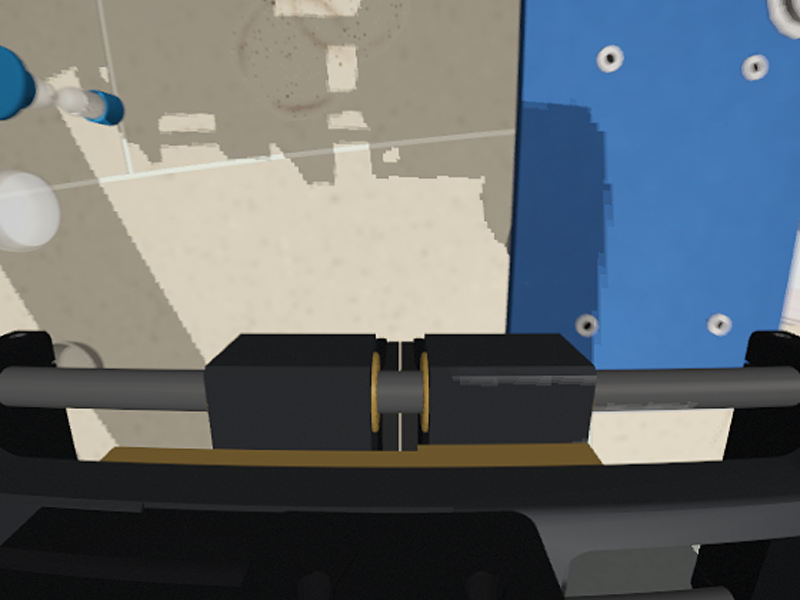

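The wrist view shows the plate's long edge as a vertical line at columns 508–523, clear to the right of the closed fingers at column 400. I'll close in and follow the arc.

```bash
python3 -m pendant '[[[0,0.005,0,0,0,0,0],[0,0.005,0,0,0,0,0],[0,0.005,0,0,0,0,0],[0,0.005,0,0,0,0,0],[0,0.003,0,0,0,0,0]]]'
python3 -m pendant '[[[-0.0052,0.0067,0,0,0,-3,0],[-0.0052,0.0067,0,0,0,-3,0],[-0.0052,0.0067,0,0,0,-3,0],[-0.0052,0.0067,0,0,0,-3,0],[-0.0052,0.0067,0,0,0,-3,0]]]'
python3 -m pendant '[[[-0.0052,0.0067,0,0,0,-3,0],[-0.0052,0.0067,0,0,0,-3,0],[-0.0052,0.0067,0,0,0,-3,0],[-0.0052,0.0067,0,0,0,-3,0],[-0.0052,0.0067,0,0,0,-3,0]]]'
python3 -m pendant '[[[-0.0052,0.0067,0,0,0,-3,0],[-0.0052,0.0067,0,0,0,-3,0],[-0.0052,0.0067,0,0,0,-3,0],[-0.0052,0.0067,0,0,0,-3,0],[-0.0052,0.0067,0,0,0,-3,0]]]'
python3 -m pendant '[[[-0.0052,0.0067,0,0,0,-3,0],[-0.0052,0.0067,0,0,0,-3,0],[-0.0052,0.0067,0,0,0,-3,0],[-0.0052,0.0067,0,0,0,-3,0],[0,0,0,0,0,0,0]]]'
python3 - <<'E'
from h import *; from rig import get_obs,camera
import cv2
o=get_obs();c=camera("wrist");pickle.dump((o,c),open("pics/w3.pkl","wb"))
v=np.load("v.npy");p=v[:3]
cv2.imwrite("pics/w3.png",cv2.resize(c["img"][:,:,::-1],(800,600),interpolation=cv2.INTER_CUBIC))
R=Ro.from_quat(o["tool_rot"]).as_matrix()[:,0];yaw=np.arctan2(R[1],R[0]);th=p[2]+np.pi/2-yaw
print(o["time"],o["position"],"theta tool",th,rel(o,pl(p,th,[-103,-126,154])[0],yaw))
E
```

```text
time: 4.58
position: [0.5342, 0.2083, 0.1546]
tool_rot: [0.999, -0.051, 0.0, -0.0]
ft_force: [0.0, 0.3, -1.0]
grip_width: 0.0006
grip_force: 0.0
time: 5.2
position: [0.5084, 0.1752, 0.1545]
tool_rot: [0.997, 0.08, 0.0, -0.0]
ft_force: [0.6, 1.5, 0.0]
grip_width: 0.001
grip_force: 0.3
time: 5.82
position: [0.4921, 0.1361, 0.1544]
tool_rot: [0.978, 0.21, 0.0, -0.0]
ft_force: [-0.2, 0.4, -0.1]
grip_width: 0.0008
grip_force: 0.3
time: 6.45
position: [0.4863, 0.0941, 0.1544]
tool_rot: [0.942, 0.336, 0.0, -0.0]
ft_force: [-0.6, 0.9, 0.9]
grip_width: 0.0005
grip_force: 0.3
time: 7.08
position: [0.4899, 0.0602, 0.1543]
tool_rot: [0.902, 0.431, 0.0, 0.0]
ft_force: [0.4, -0.5, -0.3]
grip_width: 0.0003
grip_force: 0.0
7.075 [0.48989969 0.0601774  0.15434033] theta tool 0.3753800497575128 ('turn(tool)', array([ 0.01, -0.01, -0.  ]), 'then shift mm', array([-0.9,  0.3,  0.3]))
```

View pics/w3.png

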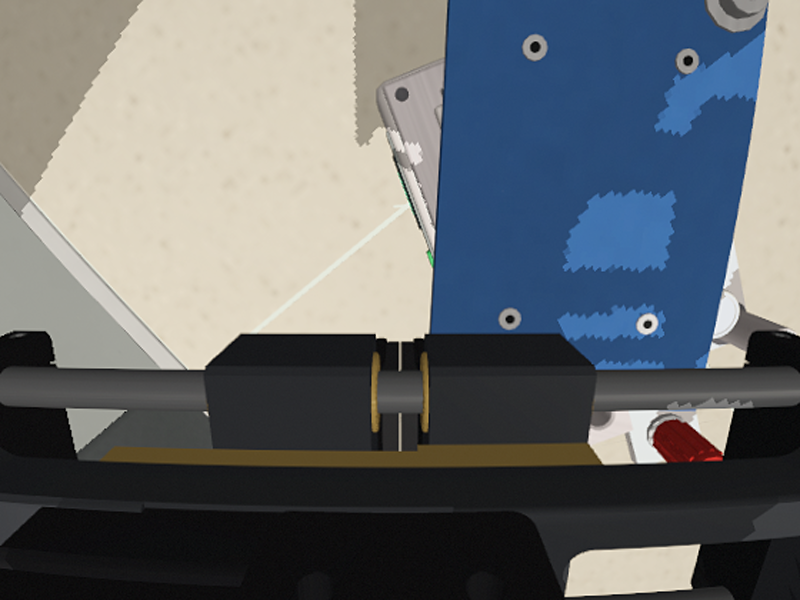

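The wrist view shows the plate turned with the fingers, its edge at columns 430–448 along the fingers. The knob is at (685,440), still parked. I'll finish the arc, back off, rise and measure.

```bash
python3 -m pendant '[[[-0.0035,0.0045,0,0,0,-2,0],[-0.0035,0.0045,0,0,0,-2,0],[-0.0035,0.0045,0,0,0,-2,0],[-0.0035,0.0045,0,0,0,-2,0],[-0.0035,0.0045,0,0,0,-2,0]]]'
python3 -m pendant '[[[-0.0035,0.0045,0,0,0,-2,0],[-0.0035,0.0045,0,0,0,-2,0],[-0.0035,0.0045,0,0,0,-2,0],[-0.0035,0.0045,0,0,0,-2,0],[0,0,0,0,0,0,0]]]'
python3 -m pendant '[[[0,-0.01,0,0,0,0,0],[0,-0.01,0,0,0,0,0],[0,0,-0.03,0,0,0,0],[0,0,-0.04,0,0,0,0],[0,0,-0.04,0,0,0,0]]]'
python3 -m pendant '[[[-0.02,0,-0.01,0,0,0,0],[-0.02,0,0,0,0,0,0],[-0.02,0,0,0,0,0,0],[-0.02,0,0,0,0,0,0],[0,0,0,0,0,0,0]]]'
python3 - <<'E'
from h import *; from rig import get_obs,camera
import cv2
o=get_obs();c=camera("wrist");s=camera("scene");pickle.dump((o,c,s),open("pics/w4.pkl","wb"))
cv2.imwrite("pics/w4.png",cv2.resize(c["img"][:,:,::-1],(800,600),interpolation=cv2.INTER_CUBIC))
print(o["time"],o["position"])
E
```

```text
time: 7.75
position: [0.4977, 0.0338, 0.1543]
tool_rot: [0.861, 0.509, -0.0, -0.0]
ft_force: [-1.5, 0.9, 1.5]
grip_width: 0.0003
grip_force: 0.5
time: 8.38
position: [0.5082, 0.013, 0.1542]
tool_rot: [0.824, 0.567, -0.0, -0.0]
ft_force: [-0.1, -0.7, 0.3]
grip_width: 0.0001
grip_force: 0.2
time: 9.0
position: [0.4884, 0.0207, 0.2651]
tool_rot: [0.823, 0.567, -0.0, -0.0]
ft_force: [0.7, -0.3, -0.1]
grip_width: 0.0005
grip_force: 0.0
time: 9.62
position: [0.4602, -0.0548, 0.2742]
tool_rot: [0.824, 0.567, -0.0, -0.0]
ft_force: [-0.2, -0.1, 0.3]
grip_width: 0.0004
grip_force: 0.0
9.625 [ 0.46016576 -0.05479062  0.27416815]
```

View pics/w4.png

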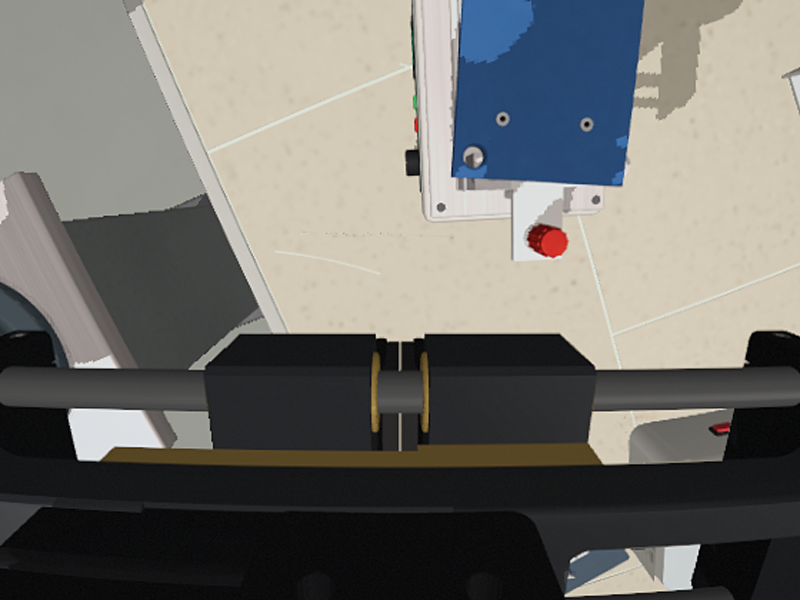

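The wrist view shows the plate nearly flush: hole at (473,157), free corner (453,177), right corner (622,186), knob top at (554,242). I'll enlarge it to measure precisely.

Run:
```python
import cv2,pickle
o,c,s=pickle.load(open("pics/w4.pkl","rb"))
cv2.imwrite("pics/w4c.png",cv2.resize(c["img"][80:190,280:440,::-1],None,fx=5,fy=5,interpolation=cv2.INTER_CUBIC))
```

```text
(no output)
```

View pics/w4c.png

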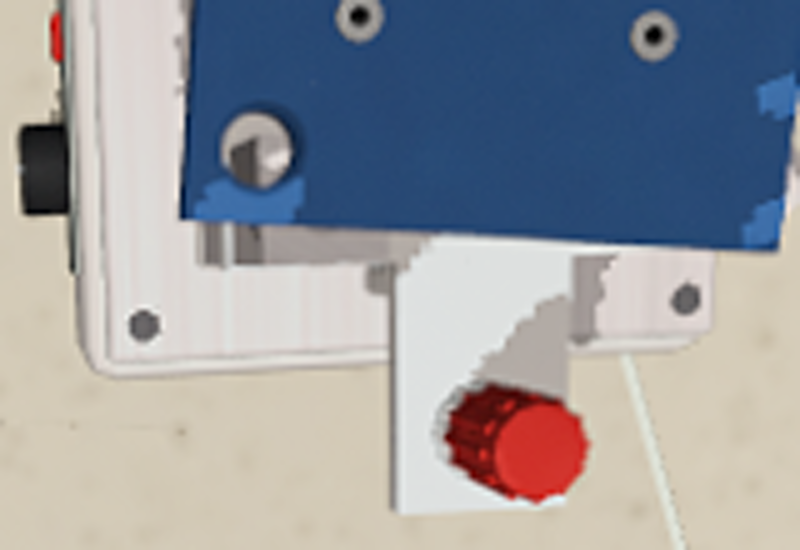

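```bash
cat >> h.py <<'E'
def wcam(o,c):
    M=np.eye(4);M[:3,:3]=Ro.from_quat(o["tool_rot"]).as_matrix();M[:3,3]=o["position"]
    W=np.linalg.inv(M@c["T_tool_cam"]);return W[:3,:3],W[:3,3]
E
python3 - <<'E'
from h import *
o,c,s=pickle.load(open("pics/w4.pkl","rb"));R,t=wcam(o,c)
uc=lambda P:(np.array(P)+.5)/5-.5+[280,80]
u=uc([[261,147],[181,218],[778,251],[541,450],[393,265],[397,512],[571,280],[565,490],[144,325],[686,298]])
def f(w):
    p,th=w[:3],w[3];a,b,z=w[8:11]
    X=np.vstack([pl(p,th,[[-76,-126,153],[-88,-138,153],[12,-138,153]]),sh(p,[[0,-108,144],[-17,w[4],108],[-17,w[5],108],[17,w[6],108],[17,w[7],108],[-a,-b,z],[a,-b,z]])])
    return proj(c,X,R,t)-u
v=np.load("v.npy")
r=least_squares(lambda w:np.r_[f(w).ravel(),(w[8:11]-[65,90,70])/20],[*v[:3],.08,-80,-120,-80,-120,65,90,70],x_scale=[.01,.01,.1,.1]+[10]*7,loss="soft_l1")
print(r.x.round(4),r.cost);print(f(r.x).round(2))
np.save("v2.npy",r.x[:4])
p=r.x[:3]
for n,P in (("lock",sh(p,[-38,-63,143.5])),("park",sh(p,[0,-108,108])),("pivot",sh(p,[38,63,145]))): print(n,P.round(4))
E
```

```text
[ 5.942000e-01  4.590000e-02 -3.090000e-01  9.740000e-02 -7.582770e+01
 -1.239338e+02 -8.025280e+01 -1.213170e+02  6.147560e+01  8.706420e+01
  5.904730e+01] 0.4394478644454243
[[-0.2  -0.16]
 [ 0.07  0.17]
 [ 0.09  0.03]
 [ 0.19 -0.04]
 [ 0.46 -0.  ]
 [-0.25 -0.  ]
 [-0.37 -0.01]
 [-0.08 -0.  ]
 [ 0.04  0.03]
 [ 0.05 -0.02]]
lock [[ 0.5388 -0.0026  0.1435]]
park [[ 0.5613 -0.057   0.108 ]]
pivot [[0.6495 0.0943 0.145 ]]
```

Run:
```python
from h import *; from rig import get_obs
v=np.load("v2.npy");p,th=v[:3],v[3]
q=rz(-p[2])@(np.array([.5082,.013])-p[:2])*1e3-[38,63]; q=rz(th)@q; print("last push TCP in plate axes",q)
o=get_obs();yaw=p[2]+np.pi/2;r=-88-q[0]
for d in(20,0): print(rel(o,pl(p,0,[-88-r-d,-126,154])[0],yaw))
```

```text
last push TCP in plate axes [ -97.67658495 -130.55613117]
('turn(tool)', array([-0.01, -0.03, -3.19]), 'then shift mm', array([ 72.7,  17. , 120.2]))
('turn(tool)', array([-0.01, -0.03, -3.19]), 'then shift mm', array([ 72.7,  37. , 120.2]))
```

```bash
python3 -m pendant '[[[0,0,0,0,0,-3.2,0],[0.024,0.004,0,0,0,0,0],[0.024,0.004,0,0,0,0,0],[0.0247,0.005,0,0,0,0,0],[0,0,0.02,0,0,0,0]]]'
python3 -m pendant '[[[0,0,0.025,0,0,0,0],[0,0,0.025,0,0,0,0],[0,0,0.025,0,0,0,0],[0,0,0.025,0,0,0,0],[0,0,0,0,0,0,0]]]'
python3 - <<'E'
from h import *; from rig import get_obs
v=np.load("v2.npy");p=v[:3]
o=get_obs();print(rel(o,pl(p,0,[-97.7,-126,154])[0],p[2]+np.pi/2))
E
```

```text
time: 10.35
position: [0.4975, 0.0129, 0.2552]
tool_rot: [0.806, 0.591, 0.002, 0.001]
ft_force: [-0.2, -0.6, -0.3]
grip_width: 0.0004
grip_force: 0.0
time: 10.98
position: [0.4942, 0.0118, 0.1527]
tool_rot: [0.807, 0.591, -0.001, -0.002]
ft_force: [1.2, 0.1, -0.3]
grip_width: 0.0006
grip_force: 0.0
('turn(tool)', array([-0.27,  0.01,  0.09]), 'then shift mm', array([-0.2, 25.2, -1.3]))
```

```bash
python3 -m pendant '[[[0,0.006,0,0,0,0,0],[0,0.006,0,0,0,0,0],[0,0.006,0,0,0,0,0],[0,0.004,0,0,0,0,0],[0,0.002,0,0,0,0,0]]]'
python3 -m pendant '[[[0,0,0,0,0,0,0],[0,0,0,0,0,0,0],[0,-0.01,0,0,0,0,0],[0,-0.02,0,0,0,0,0],[0,0,-0.04,0,0,0,0]]]'
python3 -m pendant '[[[-0.02,0.01,-0.03,0,0,0,0.4],[-0.025,0.01,-0.03,0,0,0,0.4],[-0.025,0.01,-0.02,0,0,0,0.4],[0,0,0,0,0,0,0.4],[0,0,0,0,0,0,0.4]]]'
python3 - <<'E'
from h import *; from rig import get_obs,camera
import cv2
o=get_obs();c=camera("wrist");pickle.dump((o,c),open("pics/w5.pkl","wb"))
print(o["position"])
R,t=wcam(o,c);v=np.load("v2.npy");p=v[:3]
u=proj(c,np.vstack([pl(p,0,[[-76,-126,153],[-88,-138,153],[12,-138,153]]),sh(p,[[0,-108,144]])]),R,t)
print((u-[280,80])*5+2, u)
x0,y0=u.min(0).astype(int)-25; x0=int(min(x0,400)); y0=max(int(y0),0);print(x0,y0)
cv2.imwrite("pics/w5c.png",cv2.resize(c["img"][y0:y0+110,x0:x0+160,::-1],None,fx=5,fy=5,interpolation=cv2.INTER_CUBIC))
E
```

```text
time: 11.6
position: [0.5186, 0.0032, 0.1544]
tool_rot: [0.807, 0.59, -0.0, -0.0]
ft_force: [-2.5, -1.5, 0.1]
grip_width: 0.0006
grip_force: 1.0
time: 12.22
position: [0.4855, 0.0137, 0.1922]
tool_rot: [0.807, 0.59, -0.003, -0.004]
ft_force: [-0.7, -1.3, 0.8]
grip_width: 0.0001
grip_force: 0.0
time: 12.85
position: [0.4961, -0.0624, 0.2735]
tool_rot: [0.807, 0.59, -0.0, -0.001]
ft_force: [-0.1, -0.4, -0.6]
grip_width: 0.0334
grip_force: 0.0
[ 0.49614297 -0.0623906   0.27351701]
[[136.74869977 236.23594286]
 [ 62.37999177 310.96095832]
 [662.75332861 315.57601789]
 [344.35091185 502.29735964]] [[306.94973995 126.84718857]
 [292.07599835 141.79219166]
 [412.15066572 142.71520358]
 [348.47018237 180.05947193]]
267 101
```

View pics/w5c.png

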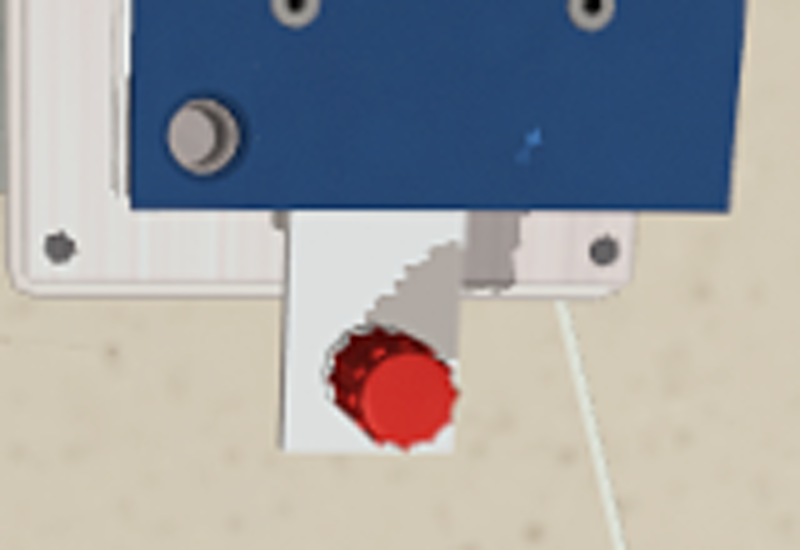

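The crop shows the plate square with the rack: hole (204,134), corners (132,210) and (729,213), knob top (410,400). I'll refit.

Run:
```python
from h import *; from rig import get_obs
o,c=pickle.load(open("pics/w5.pkl","rb"));R,t=wcam(o,c)
uc=lambda P:(np.array(P)+.5)/5-.5+[267,101]
u=uc([[204,134],[132,210],[729,213],[410,400],[290,215],[284,450],[465,240],[455,440],[60,247],[603,251]])
def f(w):
    p,th=w[:3],w[3];a,b,z=w[8:11]
    X=np.vstack([pl(p,th,[[-76,-126,153],[-88,-138,153],[12,-138,153]]),sh(p,[[0,-108,144],[-17,w[4],108],[-17,w[5],108],[17,w[6],108],[17,w[7],108],[-a,-b,z],[a,-b,z]])])
    return proj(c,X,R,t)-u
v=np.load("v2.npy")
r=least_squares(lambda w:np.r_[f(w).ravel(),(w[8:11]-[61.5,87,60])/10],[*v[:3],0,-80,-120,-80,-120,65,90,70],x_scale=[.01,.01,.1,.1]+[10]*7,loss="soft_l1")
print(r.x.round(4),r.cost);print(f(r.x).round(2))
np.save("v3.npy",r.x[:4]);p,th=r.x[:3],r.x[3]
for n,P in (("lock",sh(p,[-38,-63,143.5])),("hole",pl(p,th,[-76,-126,153])),("park",sh(p,[0,-108,108]))): print(n,P.round(4))
print("socket px crop",(proj(c,sh(p,[-38,-63,143.5]),R,t)-[267,101])*5+2)
K=sh(p,[0,-108,0])[0]; o=get_obs()
for z in(.22,.133):K[2]=z;print(rel(o,K,p[2]+np.pi/2))
```

```text
[ 5.943000e-01  4.540000e-02 -3.091000e-01 -1.700000e-03 -7.773000e+01
 -1.237715e+02 -8.228360e+01 -1.216564e+02  6.162190e+01  8.706970e+01
  5.729300e+01] 0.24994956558345383
[[ 0.09  0.15]
 [-0.36 -0.1 ]
 [ 0.25  0.03]
 [ 0.1  -0.06]
 [ 0.18  0.01]
 [-0.12 -0.  ]
 [-0.04 -0.  ]
 [-0.3  -0.02]
 [ 0.09  0.13]
 [ 0.09 -0.12]]
lock [[ 0.5389 -0.0031  0.1435]]
hole [[ 0.5391 -0.0033  0.153 ]]
park [[ 0.5614 -0.0575  0.108 ]]
socket px crop [[198.38977719 134.46141561]]
('turn(tool)', array([-0.15, -0.04,  0.07]), 'then shift mm', array([24.3, 60.9, 53.2]))
('turn(tool)', array([-0.15, -0.04,  0.07]), 'then shift mm', array([ 24.3,  60.9, 140.2]))
```

```bash
python3 -m pendant '[[[0.008,0.02,0,0,0,0,0.5],[0.008,0.02,0,0,0,0,0.5],[0.008,0.021,0,0,0,0,0.5],[0,0,0.03,0,0,0,0.5],[0,0,0.03,0,0,0,0.5]]]'
python3 -m pendant '[[[0,0,0.02,0,0,0,0.5],[0,0,0,0,0,0,0.5],[0,0,0,0,0,0,0.5],[0,0,0,0,0,0,0.5],[0,0,0,0,0,0,0.5]]]'
python3 - <<'E'
from h import *; from rig import get_obs
p=np.load("v3.npy")[:3]; K=sh(p,[0,-108,133])[0]
print(rel(get_obs(),K,p[2]+np.pi/2))
E
```

```text
time: 13.52
position: [0.5621, -0.0574, 0.2124]
tool_rot: [0.807, 0.591, -0.0, -0.001]
ft_force: [-0.9, -0.7, 0.2]
grip_width: 0.0434
grip_force: 0.0
time: 14.15
position: [0.563, -0.059, 0.1951]
tool_rot: [0.807, 0.59, 0.001, 0.001]
ft_force: [-0.1, -1.0, 0.6]
grip_width: 0.0434
grip_force: 0.0
('turn(tool)', array([ 0.1 , -0.  ,  0.05]), 'then shift mm', array([ 1. , -2. , 62.1]))
```

```bash
cat >> h.py <<'E'
def avg(n=6):
    from rig import get_obs,camera
    L=[]
    for _ in range(n): c=camera("wrist"); L.append(get_obs())
    o=dict(L[-1]); P=np.array([l["position"] for l in L]); o["position"]=P.mean(0)
    o["tool_rot"]=Ro.from_quat([l["tool_rot"] for l in L]).mean().as_quat(); print("std mm",P.std(0)*1e3); return o,c
E
python3 - <<'E'
from h import *
p=np.load("v3.npy")[:3]; K=sh(p,[0,-108,133])[0]
o,c=avg();print(o["position"],rel(o,K,p[2]+np.pi/2)); pickle.dump((o,c),open("pics/w6.pkl","wb"))
E
```

```text
std mm [0.10564788 0.02033922 0.19658497]
[ 0.56272983 -0.05905776  0.19467519] ('turn(tool)', array([ 0.05, -0.  ,  0.04]), 'then shift mm', array([ 1.1, -1.7, 61.7]))
```

```bash
python3 -m pendant '[[[0.001,-0.0017,0.012,0,0,0,0.5],[0,0,0.015,0,0,0,0.5],[0,0,0.015,0,0,0,0.5],[0,0,0.012,0,0,0,0.5],[0,0,0.008,0,0,0,0.5]]]'
python3 -m pendant '[[[0,0,0,0,0,0,0.5],[0,0,0,0,0,0,0.5],[0,0,0,0,0,0,0.5],[0,0,0,0,0,0,0.5],[0,0,0,0,0,0,0.5]]]'
python3 - <<'E'
from h import *
p=np.load("v3.npy")[:3]; K=sh(p,[0,-108,133])[0]
o,c=avg(3);print(o["position"],rel(o,K,p[2]+np.pi/2))
E
```

```text
time: 15.08
position: [0.5609, -0.0574, 0.1309]
tool_rot: [0.807, 0.59, -0.0, -0.001]
ft_force: [-0.1, -0.2, -0.0]
grip_width: 0.0435
grip_force: 0.0
time: 15.7
position: [0.5614, -0.0575, 0.1325]
tool_rot: [0.807, 0.59, 0.0, 0.0]
ft_force: [0.1, -0.6, -0.2]
grip_width: 0.0432
grip_force: 0.0
std mm [0.03469793 0.0121656  0.047262  ]
[ 0.5613111  -0.05753569  0.13238506] ('turn(tool)', array([0.01, 0.  , 0.04]), 'then shift mm', array([ 0.1,  0.1, -0.6]))
```

Spot on. Now grip and read the state.

```bash
python3 -m pendant '[[[0,0,0,0,0,0,0.3],[0,0,0,0,0,0,0.2],[0,0,0,0,0,0,0.1],[0,0,0,0,0,0,0.1],[0,0,0,0,0,0,0.1]]]' 20
python3 - <<'E'
from h import *
o,c=avg(3);np.save("g.npy",o["position"]);print(o["position"],o["ft_force"],o["grip_width"],o["grip_force"])
E
```

```text
time: 16.48
position: [0.5613, -0.0575, 0.1322]
tool_rot: [0.807, 0.59, 0.0, 0.0]
ft_force: [0.0, 0.5, 0.3]
grip_width: 0.0173
grip_force: 20.0
std mm [0.00238793 0.00411573 0.0068825 ]
[ 0.56125883 -0.05749232  0.13222933] [ 0.44175385  0.35479714 -1.06628882] 0.0174154750259606 19.99995980411768
```

```bash
python3 -m pendant '[[[0,0,-0.01,0,0,0,0.1],[0,0,-0.02,0,0,0,0.1],[0,0,-0.02,0,0,0,0.1],[0,0,-0.02,0,0,0,0.1],[0,0,-0.02,0,0,0,0.1]]]'
python3 -m pendant '[[[0.015,-0.013,0,0,0,0,0.1],[0.015,-0.013,0,0,0,0,0.1],[0.015,-0.012,0,0,0,0,0.1],[0,0,0,0,0,0,0.1],[0,0,0,0,0,0,0.1]]]'
python3 - <<'E'
from h import *
import cv2
p=np.load("v3.npy")[:3]
o,c=avg(4);pickle.dump((o,c),open("pics/w7.pkl","wb"))
g=np.load("g.npy");T=g+np.r_[rz(p[2])@[-.038,.045],0.045]
print(o["position"],"rel target",rel(o,T,p[2]+np.pi/2),"abs",sh(p,[-38,-63,177]),o["grip_width"])
cv2.imwrite("pics/w7.png",cv2.resize(c["img"][:,:,::-1],(800,600),interpolation=cv2.INTER_CUBIC))
E
```

```text
time: 17.25
position: [0.5613, -0.0575, 0.2236]
tool_rot: [0.807, 0.59, 0.0, 0.0]
ft_force: [0.0, -0.1, 0.8]
grip_width: 0.0173
grip_force: 20.0
time: 17.88
position: [0.5389, -0.0029, 0.222]
tool_rot: [0.807, 0.59, -0.0, 0.0]
ft_force: [0.8, 0.5, -0.8]
grip_width: 0.0174
grip_force: 20.0
std mm [0.0201659  0.15190877 0.03022175]
[ 0.5391017  -0.00350059  0.22212872] rel target ('turn(tool)', array([0.02, 0.01, 0.03]), 'then shift mm', array([ 0.3, -0.5, 44.9])) abs [[ 0.53890579 -0.00308376  0.177     ]] 0.017201151157766943
```

View pics/w7.png

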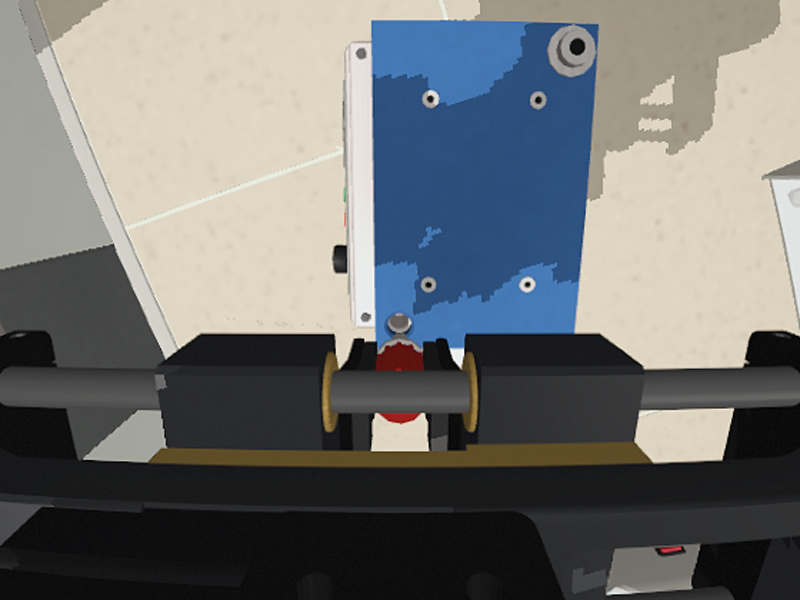

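The wrist view shows the pin gripped at (400,375), with the plate hole at (400,322) in the same column and the plate square. I'll lower it slowly, watching the force.

```bash
python3 -m pendant '[[[0.0003,-0.0004,0.008,0,0,0,0.1],[0,0,0.006,0,0,0,0.1],[0,0,0.005,0,0,0,0.1],[0,0,0.004,0,0,0,0.1],[0,0,0.003,0,0,0,0.1]]]'
python3 -m pendant '[[[0,0,0.003,0,0,0,0.1],[0,0,0.002,0,0,0,0.1],[0,0,0.002,0,0,0,0.1],[0,0,0.001,0,0,0,0.1],[0,0,0,0,0,0,0.1]]]'
python3 - <<'E'
from h import *
p=np.load("v3.npy")[:3]
o,c=avg(3);g=np.load("g.npy");T=g+np.r_[rz(p[2])@[-.038,.045],0.045]
print(o["position"],rel(o,T,p[2]+np.pi/2),o["ft_force"],o["moment"],o["grip_width"])
E
```

```text
time: 18.7
position: [0.5384, -0.0027, 0.1959]
tool_rot: [0.807, 0.59, -0.0, -0.0]
ft_force: [-0.0, 0.5, 0.2]
grip_width: 0.0175
grip_force: 20.0
time: 19.32
position: [0.5384, -0.0027, 0.1882]
tool_rot: [0.807, 0.59, -0.0, -0.0]
ft_force: [0.7, 0.8, -0.5]
grip_width: 0.0177
grip_force: 20.0
std mm [0.00480767 0.00364019 0.01971142]
[ 0.53846596 -0.00269798  0.18830849] ('turn(tool)', array([ 0.01, -0.  ,  0.04]), 'then shift mm', array([-0.3,  0.4, 11.1])) [-0.20302979  0.03820049 -0.72179703] [-0.0021714  -0.03829629  0.02381463] 0.017288645627197122
```

Tip at z 0.134, below the socket mouth, with no contact force. Continuing to 1 mm short of home.

```bash
python3 -m pendant '[[[-0.0003,0.0004,0.003,0,0,0,0.1],[0,0,0.003,0,0,0,0.1],[0,0,0.002,0,0,0,0.1],[0,0,0.002,0,0,0,0.1],[0,0,0,0,0,0,0.1]]]'
python3 - <<'E'
from h import *
p=np.load("v3.npy")[:3]
o,c=avg(3);g=np.load("g.npy");T=g+np.r_[rz(p[2])@[-.038,.045],0.045]
print(o["position"],rel(o,T,p[2]+np.pi/2),o["ft_force"],o["moment"],o["grip_width"])
E
```

```text
time: 20.1
position: [0.5386, -0.0031, 0.178]
tool_rot: [0.807, 0.59, -0.0, -0.0]
ft_force: [0.2, 0.1, -1.0]
grip_width: 0.0173
grip_force: 20.0
std mm [0.03965109 0.02288557 0.06268029]
[ 0.53874136 -0.00310391  0.17823656] ('turn(tool)', array([ 0.  , -0.  ,  0.04]), 'then shift mm', array([ 0., -0.,  1.])) [0.13835984 0.74835356 0.93483314] [-0.08759773 -0.06360668  0.00107416] 0.016941204322481456
```

```bash
python3 -m pendant '[[[0,0,0,0,0,0,0.25],[0,0,0,0,0,0,0.3],[0,0,0,0,0,0,0.4],[0,0,0,0,0,0,0.5],[0,0,0,0,0,0,0.5]]]'
python3 -m pendant '[[[0,0,-0.01,0,0,0,0.5],[0,0,-0.02,0,0,0,0.5],[0,0,-0.03,0,0,0,0.5],[0,0,-0.03,0,0,0,0.5],[-0.02,0,-0.01,0,0,0,0.5]]]'
python3 -m pendant '[[[-0.02,0,0,0,0,0,0.5],[-0.02,0,0,0,0,0,0.5],[-0.02,0,0,0,0,0,0.5],[0,0,0,0,0,0,0.5],[0,0,0,0,0,0,0.5]]]'
python3 - <<'E'
from h import *
import cv2
o,c=avg(2);p=np.load("v3.npy")[:3];R,t=wcam(o,c)
print(((proj(c,sh(p,[[-38,-63,189],[-38,-63,153],[-88+38,-138+63,153]]),R,t)-[230,40])*4+1.5).round())
cv2.imwrite("pics/w8.png",cv2.resize(c["img"][40:190,230:430,::-1],None,fx=4,fy=4,interpolation=cv2.INTER_CUBIC))
E
```

```text
time: 20.88
position: [0.5387, -0.0031, 0.1783]
tool_rot: [0.807, 0.59, 0.0, 0.0]
ft_force: [-0.1, -0.2, 0.8]
grip_width: 0.0413
grip_force: 0.0
time: 21.5
position: [0.534, -0.0218, 0.2812]
tool_rot: [0.807, 0.591, 0.002, 0.002]
ft_force: [0.2, 0.2, -0.6]
grip_width: 0.0438
grip_force: 0.0
time: 22.12
position: [0.5146, -0.0789, 0.2786]
tool_rot: [0.807, 0.59, 0.0, 0.0]
ft_force: [0.6, -1.0, 0.0]
grip_width: 0.0434
grip_force: 0.0
std mm [0.00070571 0.05301619 0.03827887]
[[199. 292.]
 [199. 302.]
 [141. 361.]]
```

View pics/w8.png

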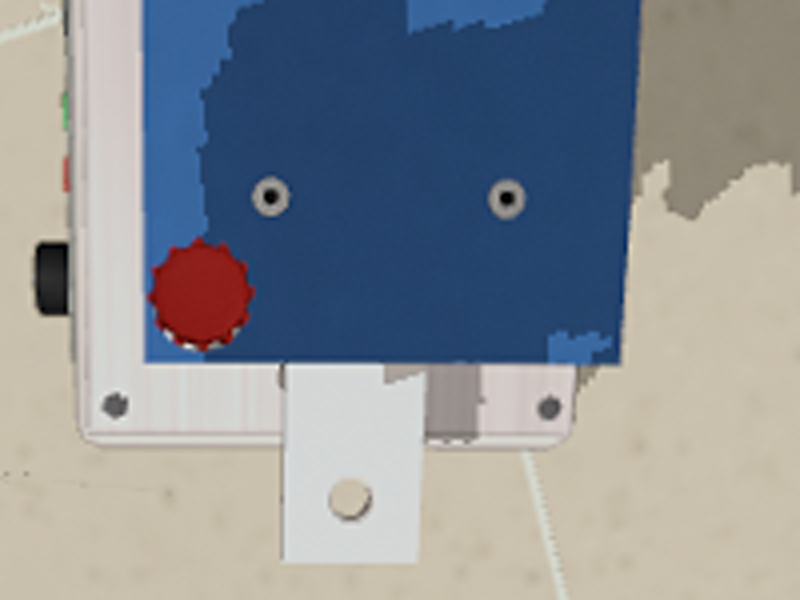

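The crop shows the knob upright at (201,293), against a predicted (199,292) for a seated pin. The plate is flush with its free corner at (145,362), and the parking hole is empty.

```bash
python3 -c "
from rig import hand_in;print(hand_in())"
```

```text
the job is handed in; nothing more can be done
None
```

I handed the job in at about 22 s. The plate measured flush over the rack (about 0.002 rad), and the pin sits upright in the lock post, released within about 1 mm of fully home. I touched no vials or bench items that I know of, and the hand-in gave no verdict.

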